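# Gauge the rest opening of a spring-jaw ball vise

### The job

Find the gap that the ball vise's spring jaw is set to: starting with the thinnest and going up in order, take one gauge leaf at a time from the wooden rack and slide it gently, upright, straight down between the jaws to the bed, and put every leaf that goes in loose back in its own slot. Leave the first leaf that the spring jaw grips standing in the jaws, fully down and let go. Never force a leaf or strain the jaw open with one that is too thick, and disturb nothing else on the bench.

Things in the scene. Friction and masses are not known exactly. Their poses are not given: they have to be found in the camera images.
- vise: engraver's ball vise, fixed: rubber ring and ball 128 mm across, on top two dark half-round jaws 84 mm across, facing along its y. Origin: centre of underside, z up. Jaw tops at z = 134 mm, nothing higher. Fast jaw on the -y side, its flat face at y = 0; spring jaw on the +y side (brass thumbscrew behind it), its face parallel, at y = gap. Leaves go in width along x.
- bed (a point): on the vise: point of the bed (floor between the jaws, z = 100 mm in the vise's frame) at the middle of the fast jaw's face; axes as the vise. Jaws rise 34 mm above it. Gap unknown, 2.4 to 7.7 mm, so less than leaf 3. Both faces are 56 mm long in x; their upper edges are bevelled, 3 mm wide over the top 6 mm, so the mouth is 6 mm wider than the gap.
- jaw (a point): on the vise: middle of the fast jaw's face at the height of the jaw tops, 34 mm over the bed. The spring jaw opposite rests on a stop (so the gap cannot close) and yields only to +y: 2.5 N to leave the stop, then 1.8 N per mm. A leaf thinner than the gap is loose; the leaf wanted pushes it back 0 to 2 mm and drags 2.5 to 9 N when slid up or down; one a step thicker would push it back 2 to 4 mm.
- rack: fixed wooden block 60 mm (x) by 170 mm (y) by 55 mm tall with four slots in a row along its y, open at the top. Origin: centre of its underside, z up. Slots are 27 mm long in x, 2 mm wider in y than their leaf, 50 mm deep.
- slot1 (a point): centre of the mouth of slot 1 in the rack's top, 55 mm over the bench, at the +y end, 60 mm from the rack's centre along its y; belongs to leaf 1. A racked leaf's nose is 45 mm below this point.
- slot2 (a point): centre of the mouth of slot 2 in the rack's top, 55 mm over the bench, 20 mm from the rack's centre along its y; belongs to leaf 2. A racked leaf's nose is 45 mm below this point.
- slot3 (a point): centre of the mouth of slot 3 in the rack's top, 55 mm over the bench, -20 mm from the rack's centre along its y; belongs to leaf 3. A racked leaf's nose is 45 mm below this point.
- slot4 (a point): centre of the mouth of slot 4 in the rack's top, 55 mm over the bench, at the -y end, -60 mm from the rack's centre along its y; belongs to leaf 4. A racked leaf's nose is 45 mm below this point.
- leaf1: thinnest gauge leaf: steel T-plate 4 mm thick (its y). Blade 24 mm wide (x), 45 mm tall; above it the head, 40 mm wide, 42 mm tall, gripped across x from above. The lowest 10 mm of the blade tapers by 1.25 mm a side to a 1.5 mm nose. Origin: centre of the nose's underside, z up. 86 g. Starts in slot 1, shoulders on the rack's top.
- leaf2: second gauge leaf: steel T-plate 6 mm thick (its y). Blade 24 mm wide (x), 45 mm tall; above it the head, 40 mm wide, 42 mm tall, gripped across x from above. The lowest 10 mm of the blade tapers by 1.25 mm a side to a 3.5 mm nose. Origin: centre of the nose's underside, z up. 129 g. Starts in slot 2, shoulders on the rack's top.
- leaf3: third gauge leaf: steel T-plate 8 mm thick (its y). Blade 24 mm wide (x), 45 mm tall; above it the head, 40 mm wide, 42 mm tall, gripped across x from above. The lowest 10 mm of the blade tapers by 1.25 mm a side to a 5.5 mm nose. Origin: centre of the nose's underside, z up. 172 g. Starts in slot 3, shoulders on the rack's top.
- leaf4: thickest gauge leaf: steel T-plate 10 mm thick (its y). Blade 24 mm wide (x), 45 mm tall; above it the head, 40 mm wide, 42 mm tall, gripped across x from above. The lowest 10 mm of the blade tapers by 1.25 mm a side to a 7.5 mm nose. Origin: centre of the nose's underside, z up. 215 g. Starts in slot 4, shoulders on the rack's top. Too thick for every setting of the vise.
- spool: bystander: grey solder spool, 40 mm across, 36 mm tall, standing; origin under its centre.
- screwdriver: bystander: screwdriver lying along its x, 170 mm long.
- tumbler: bystander: white tumbler with blue lid, 78 mm across, 142 mm tall; origin under its centre.
- board: bystander: green circuit board 100 x 70 mm lying flat, parts up to 20 mm high; origin under its centre.
- tape: bystander: roll of black tape lying flat, 68 mm across, 19 mm high.
- cutters: bystander: flush cutters with orange grips lying flat, about 140 mm long, 18 mm high.
- flux_jar: bystander: small amber jar with steel lid, 44 mm across, 45 mm tall.

How it is judged:
On the way, in this order (a step that is already met when the one before it is completed fails the run):
1. the thinnest leaf is tried: its nose is within 12 mm of the bed between the jaws (x of leaf1 in the frame of vise between -0.01 and 0.01 m and y of leaf1 in the frame of vise between 0 and 0.008 m and z of leaf1 in the frame of vise below 0.112 m and angle between leaf1's own z axis and vertical below 0.15 rad), for 0.1 s.
2. either the thinnest leaf is down on the bed, let go and gripped by the jaws, or the second leaf is tried (nose within 12 mm of the bed) (((x of leaf1 in the frame of vise between -0.01 and 0.01 m and y of leaf1 in the frame of vise between 0 and 0.008 m and z of leaf1 in the frame of vise below 0.104 m and angle between leaf1's own z axis and vertical below 0.15 rad and contact force between leaf1 and vise above 3.5 N and contact force between leaf1 and the fingers below 0.1 N) or (x of leaf2 in the frame of vise between -0.01 and 0.01 m and y of leaf2 in the frame of vise between 0 and 0.008 m and z of leaf2 in the frame of vise below 0.112 m and angle between leaf2's own z axis and vertical below 0.15 rad))), for 0.1 s.
At the end, for the whole second after the job is handed in: First leaf gripped stands in the jaws, released, at rest: nose under 4 mm off the bed and 10 mm off the middle of the jaws, upright (0.15 rad), all vise contacts on it together 3.5 to 13.5 N. Other leaves in their own slots: nose under 16 mm over the bench, within 6 mm of slot centre, upright (((x of leaf1 in the frame of vise between -0.01 and 0.01 m and y of leaf1 in the frame of vise between 0 and 0.008 m and z of leaf1 in the frame of vise below 0.104 m and angle between each of leaf1, leaf2, leaf3, leaf4's own z axis and vertical below 0.15 rad and contact force between leaf1 and vise between 3.5 and 13.5 N and linear speed of leaf1 below 0.01 m/s and contact force between leaf1 and the fingers below 0.1 N and z of each of leaf2, leaf3, leaf4 in the frame of rack below 0.016 m and horizontal distance between leaf2 and slot2 below 0.006 m and horizontal distance between leaf3 and slot3 below 0.006 m and horizontal distance between leaf4 and slot4 below 0.006 m) or (x of leaf2 in the frame of vise between -0.01 and 0.01 m and y of leaf2 in the frame of vise between 0 and 0.008 m and z of leaf2 in the frame of vise below 0.104 m and angle between each of leaf2, leaf1, leaf3, leaf4's own z axis and vertical below 0.15 rad and contact force between leaf2 and vise between 3.5 and 13.5 N and linear speed of leaf2 below 0.01 m/s and contact force between leaf2 and the fingers below 0.1 N and z of each of leaf1, leaf3, leaf4 in the frame of rack below 0.016 m and horizontal distance between leaf1 and slot1 below 0.006 m and horizontal distance between leaf3 and slot3 below 0.006 m and horizontal distance between leaf4 and slot4 below 0.006 m) or (x of leaf3 in the frame of vise between -0.01 and 0.01 m and y of leaf3 in the frame of vise between 0 and 0.008 m and z of leaf3 in the frame of vise below 0.104 m and angle between each of leaf3, leaf1, leaf2, leaf4's own z axis and vertical below 0.15 rad and contact force between leaf3 and vise between 3.5 and 13.5 N and linear speed of leaf3 below 0.01 m/s and contact force between leaf3 and the fingers below 0.1 N and z of each of leaf1, leaf2, leaf4 in the frame of rack below 0.016 m and horizontal distance between leaf1 and slot1 below 0.006 m and horizontal distance between leaf2 and slot2 below 0.006 m and horizontal distance between leaf4 and slot4 below 0.006 m))); the robot touches nothing.
It fails at once if a leaf is pressed on the vise with more than 35 N, all contacts together (contact force between any of leaf1, leaf2, leaf3, leaf4 and vise above 35 N).
It fails at once if something else on the bench is moved more than 30 mm (distance of any of spool, screwdriver, tumbler, board, tape, cutters, flux_jar from where it was at the start of the episode above 0.03 m).
It also fails if it takes over 72 s, if anything falls off the work surface, if the arm or the gripper's body presses on something with over 40 N, if the wrist force passes 120 N, or if a joint passes its speed limit or range.

### The arm

A 6-joint arm with a two-finger parallel gripper is mounted at the origin on the work surface. World frame = base frame: x ahead of the robot, y to its left, z up, the work surface at z = 0. Lengths are in m, angles in rad, forces in N, time in s.
With the tool pointing down it reaches from about 0.225 to 0.875 m from the base axis. Payload 3.4 kg.
Tool frame: the origin (TCP) lies at the centre of the arm's flange, where the gripper is bolted on; the fingertips stand 173 mm ahead of it and the grasp point (between the pads) lies 155 mm ahead of it; z points along the fingers, y is the line along which they close (so a half turn about z gives the same grasp; the last joint's range is limited). The gripper opens to 85 mm and grips with 20 to 120 N. Pads are 22 mm wide; open, the fingers measure 114 mm over their backs; the gripper's body (76 mm by 85 mm) begins 54 mm behind the grasp point. The pads swing forward as they close: fully open they stand 13 mm farther back than shut.
Start: joints at [-0.121, 0.276, 1.505, -0, 1.361, -0.121], TCP at [0.575, -0, 0.405] pointing down, gripper open.
Joint ranges: [-2.89, 2.89], [-0.75, 2.08], [0.22, 2.7], [-1.18, 4.32], [0.11, 2.71], [-2.7, 2.7]. Speed limits (rad/s): [2.57, 2.57, 3.14, 3.14, 3.14, 3.14].

### API

Orientations are given as a unit quaternion [x, y, z, w].
In Python, from rig import get_obs, grab_frame, get_calibration, workorder gives the robot as it stands. The module is installed in compiled form; this text tells all that it offers.
- The arm moves only by the shell command python3 -m jog 'ROWS' [FORCE]. ROWS is JSON, one flat list of numbers, 7 for each row, row after row: the turn, a rotation vector about the tool's x, y, z in rad, then the shift along the tool's x, y, z in mm, then the closure in counts, from 0 (fully open) to 255 (shut). A call has 1 to 5 rows; each row shifts and turns the commanded pose from where the row before left it, along the tool's axes as they then stand; what a row does not reach is not made up. A row lasts 1/12 s, in which the tool goes at most 41.7 mm and 7.16 degrees, less where a joint would pass 70% of its speed; a pose out of reach is approached as far as the arm can. A call with a gripper value outside its range is refused whole. The fingers move at their own pace and stop on an object; FORCE is the grip in N (left out, the last holds). Time passes only in rows, so rows that do not move let the fingers close. It gives the time, the measured TCP pose, the force, the opening and the grip force at its end, in the units of the state.
- get_obs(): the state, without advancing time (a new reading comes with each control period).
- grab_frame(name): name is "scene" or "side" or "wrist"; returns (picture, depth): 400x640x3 uint8, blue, green, red; 400x640 float32, m along the optical axis (not along the pixel's ray), 0 where there is no reading.
- get_calibration(name): a dict with "fx", "fy", "cx", "cy" (pixels), "T" (4x4, takes a point from camera to world coordinates); the wrist camera has in their place "mount" (4x4, takes a point from camera to tool coordinates, whose origin is the TCP and whose axes are the flange's). Camera axes: x right, y down, z forward; pixel columns grow to the right and rows downward; lengths in m; the calibration is good to about 2 mm. A picture is of the moment at which its call begins: read the wrist's pose just before it. get_calibration takes no time and is no camera call.
- workorder.close_job(): hands the job in; it is judged then, once.
The state is a dict: "time_s": time; "qpos": joint angles; "qvel": joint speeds; "effort": joint torques, N m; "tcp_pos": TCP position; "tcp_rot": TCP orientation; "force": force on the tool from outside, world axes, zero at the start; "torque": the same for the moment, N m; "width": finger opening in m; "gripper_force": force on a finger pad.
Only numpy, scipy, OpenCV 4.12 (cv2) and the standard library are available. Lean on these libraries where they do the work, as an engineer would, in place of code of your own. Each camera call takes 0.05 s, during which the arm holds its last target. There are 200 camera calls.

## Working session

There is one attempt and no reset: what is moved stays moved. The work goes in short steps, Python scripts to look and compute and a shell command to move; the robot and the scene stay as the last step left them, time stands still between calls to the robot, and variables do not carry over. Pictures are saved under pics/ and viewed, at most 10 in all, crops included, and the job is handed in when it is done.

```bash
mkdir -p pics; cat > h.py <<'E'
import numpy as np, cv2
from rig import get_obs, grab_frame, get_calibration, workorder
from scipy.spatial.transform import Rotation as R
def cam(name):
    o=get_obs(); im,d=grab_frame(name); c=get_calibration(name)
    if name=="wrist":
        T=np.eye(4);T[:3,:3]=R.from_quat(o["tcp_rot"]).as_matrix();T[:3,3]=o["tcp_pos"]
        T=T@np.array(c["mount"])
    else: T=np.array(c["T"])
    return im,d,c,T
def save(n,name):
    im,d,c,T=cam(name); cv2.imwrite(f"pics/{n}.png",im)
    np.savez(f"pics/{n}.npz",im=im,d=d,K=[c["fx"],c["fy"],c["cx"],c["cy"]],T=T)
def pt(n,u,v,z=None):
    """depth-based point, or ray with plane z"""
    f=np.load(f"pics/{n}.npz");fx,fy,cx,cy=f["K"];T=f["T"]
    r=np.array([(u-cx)/fx,(v-cy)/fy,1])
    if z is None:
        p=r*f["d"][int(round(v)),int(round(u))]; return T[:3,:3]@p+T[:3,3]
    r=T[:3,:3]@r; return T[:3,3]+r*(z-T[2,3])/r[2]
E
python3 - <<'E'
from h import *
o=get_obs();print({k:np.round(v,3) for k,v in o.items()})
for n in("scene","side","wrist"):
    save(n+"0",n)
    print(n,np.round(np.load(f"pics/{n}0.npz")["T"],3))
ims=[cv2.imread(f"pics/{n}0.png") for n in("scene","side")]
cv2.imwrite("pics/a.png",cv2.resize(np.vstack(ims),(480,600)))
E
```

```text
{'time_s': np.float64(0.0), 'qpos': array([-0.121,  0.277,  1.506, -0.   ,  1.361, -0.121]), 'qvel': array([ 0.   ,  0.001, -0.   ,  0.   , -0.   , -0.   ]), 'effort': array([ 1.0000e-03, -4.1677e+01, -2.4581e+01, -0.0000e+00,  1.1000e-02,
        0.0000e+00]), 'tcp_pos': array([0.575, 0.   , 0.404]), 'tcp_rot': array([ 0.707,  0.707, -0.001, -0.001]), 'force': array([ 0.108, -0.838, -0.119]), 'torque': array([-0.029,  0.019,  0.023]), 'gripper_force': np.float64(0.0), 'width': np.float64(0.085)}
scene [[ 0.744  0.523 -0.417  1.152]
 [ 0.668 -0.566  0.483 -0.634]
 [ 0.017 -0.638 -0.77   1.124]
 [ 0.     0.     0.     1.   ]]
side [[ 0.841 -0.278  0.463  0.084]
 [-0.54  -0.438  0.718 -0.805]
 [ 0.003 -0.855 -0.519  0.716]
 [ 0.     0.     0.     1.   ]]
wrist [[ 1.     0.001 -0.002  0.574]
 [ 0.    -0.954 -0.301  0.076]
 [-0.002  0.301 -0.954  0.373]
 [ 0.     0.     0.     1.   ]]
```

View pics/scene0.png

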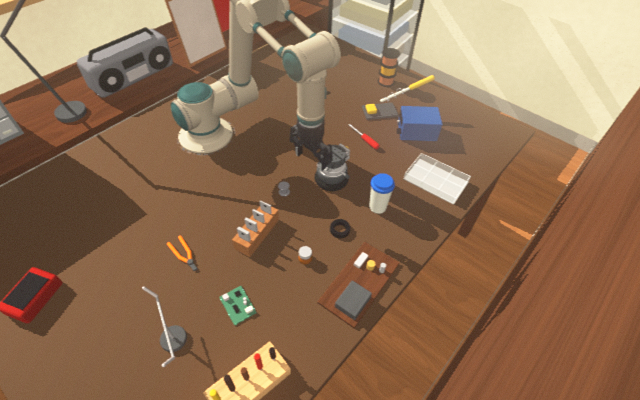

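View pics/wrist0.png

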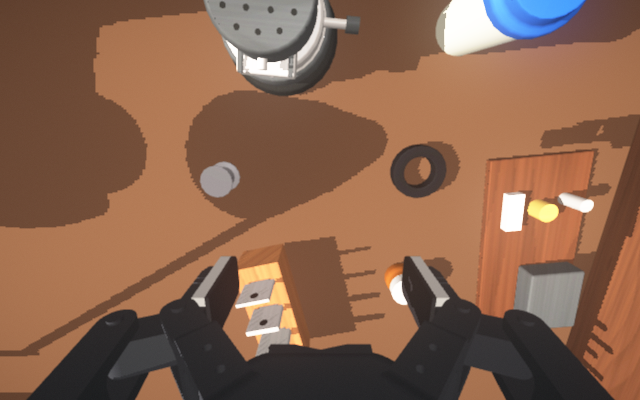

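The scene view shows the rack at about (256,228) with four leaves and the vise at (332,165). The wrist view shows the vise top at (262,25) and three leaf heads at (255,293), (264,320) and (270,345).

```bash
python3 - <<'E'
from h import *
for n,l in(("scene0",[(265,207),(258,214),(250,223),(243,232),(256,235),(335,155),(332,183),(382,182),(284,186),(305,250)]),("wrist0",[(262,25),(255,290),(264,318),(270,342),(262,260),(345,23),(267,65),(219,180)])):
    for u,v in l: print(n,u,v,np.round(pt(n,u,v),3))
im=cv2.imread("pics/scene0.png");a=cv2.resize(im[120:260,220:400],None,fx=4.3,fy=4.3,interpolation=cv2.INTER_CUBIC);cv2.imwrite("pics/c.png",a)
E
```

```text
scene0 265 207 [ 0.498 -0.132  0.079]
scene0 258 214 [ 0.511 -0.173  0.094]
scene0 250 223 [ 0.516 -0.212  0.09 ]
scene0 243 232 [ 0.529 -0.251  0.095]
scene0 256 235 [ 0.542 -0.216  0.054]
scene0 335 155 [0.54  0.165 0.127]
scene0 332 183 [0.568 0.123 0.038]
scene0 382 182 [0.74  0.161 0.145]
scene0 284 186 [0.449 0.001 0.033]
scene0 305 250 [ 0.69  -0.148  0.046]
wrist0 262 25 [0.531 0.14  0.134]
wrist0 255 290 [ 0.494 -0.128  0.074]
wrist0 264 318 [ 0.503 -0.167  0.077]
wrist0 270 342 [ 0.508 -0.206  0.075]
wrist0 262 260 [ 0.498 -0.104  0.042]
wrist0 345 23 [0.596 0.157 0.078]
wrist0 267 65 [0.53  0.116 0.115]
wrist0 219 180 [0.451 0.002 0.037]
```

View pics/c.png

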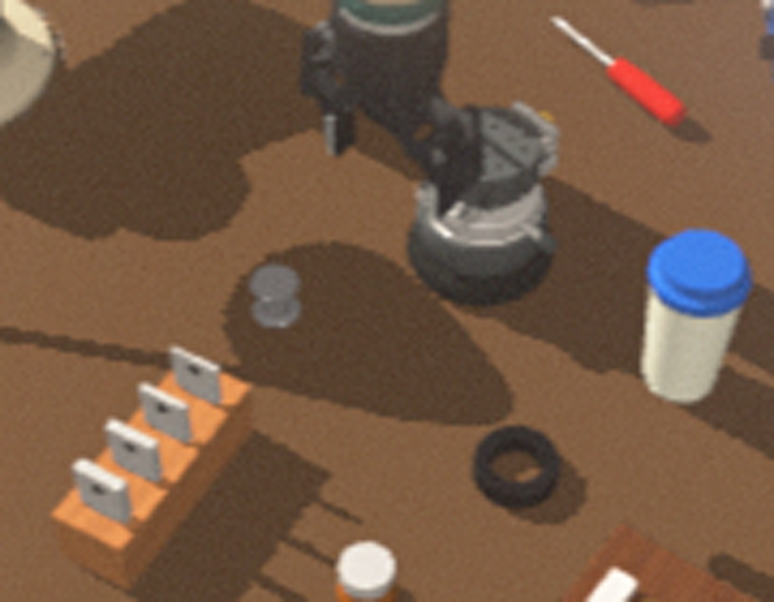

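The crop shows leaves 1–4 in the rack from (195,375) to (100,490), and the jaw slit in the vise running from about (480,130) to (530,175). Its brass screw is at (548,118). Next I'll look closer with the wrist camera.

```bash
python3 -m jog '[0,0,0,-35,-13,0,0, 0,0,0,-35,-13,0,0, 0,0,0,-35,-13,0,0, 0,0,0,-35,-13,0,0, 0,0,0,0,0,0,0]'; python3 - <<'E'
from h import *
save("wr","wrist")
E
python3 -m jog '[0,0,0,41,0,0,0, 0,0,0,41,0,0,0, 0,0,0,41,0,0,0, 0,0,0,41,5,0,0, 0,0,0,41,5,0,0]'; python3 -m jog '[0,0,0,40,5,0,0, 0,0,0,20,5,0,0, 0,0,0,0,0,0,0]'; python3 - <<'E'
from h import *
save("wv","wrist")
a=cv2.imread("pics/wr.png");b=cv2.imread("pics/wv.png")
cv2.imwrite("pics/d.png",np.vstack([cv2.resize(a[50:350,120:520],(800,600))]));cv2.imwrite("pics/e.png",cv2.resize(b[50:350,120:520],(800,600)))
print(get_obs()["tcp_pos"])
E
```

```text
time_s: 0.57
tcp_pos: [0.5211, -0.145, 0.4044]
tcp_rot: [0.709, 0.705, -0.002, 0.001]
force: [0.1, 0.4, -0.1]
width: 0.0859
gripper_force: 0.0
time_s: 1.03
tcp_pos: [0.5325, 0.0678, 0.4047]
tcp_rot: [0.707, 0.707, 0.0, -0.0]
force: [0.9, -0.5, -0.6]
width: 0.0851
gripper_force: 0.0
time_s: 1.28
tcp_pos: [0.5432, 0.1302, 0.4044]
tcp_rot: [0.705, 0.709, 0.001, -0.001]
force: [-0.4, -0.2, 0.7]
width: 0.0852
gripper_force: 0.0
[0.5429     0.12807612 0.40431751]
```

View pics/d.png

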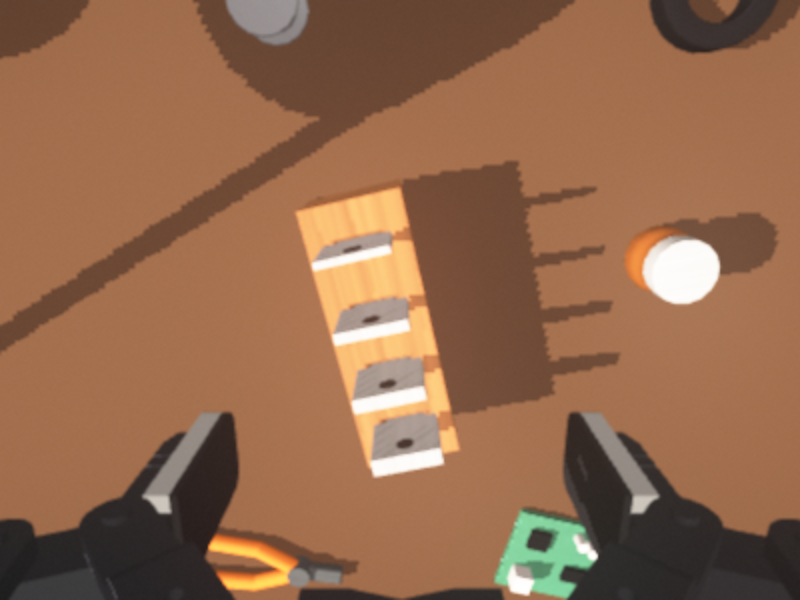

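View pics/e.png

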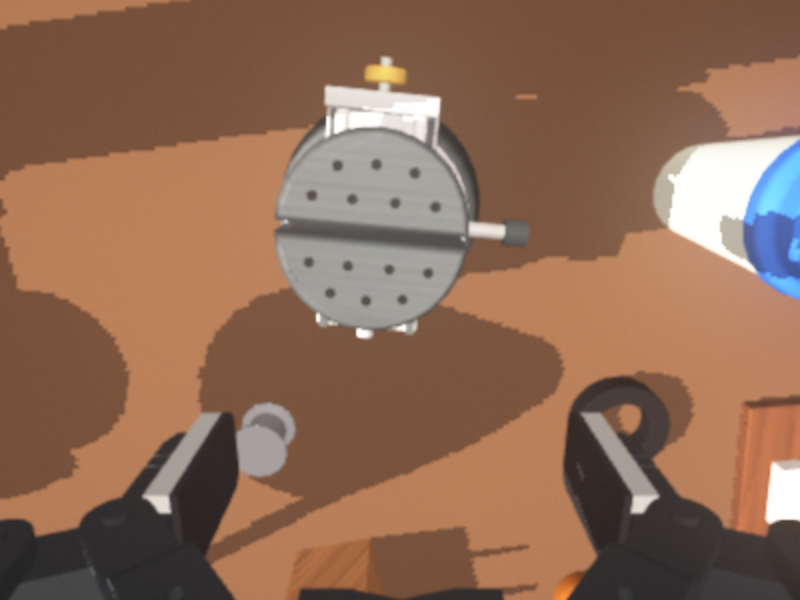

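The first crop shows leaf 1 (thinnest) at (352,258), nearest the vise, and leaf 4 at (407,462). The second shows the jaw slit from (280,225) to (468,239), with the thumbscrew on the world +y side at (385,75). I'll rectify both to metric planes to read them more precisely.

```bash
cat >> h.py <<'E'
def rect(n,z,x0,y1,s,w,h):
    """top view: pixel (c,r) = world (x0+c*s, y1-r*s)"""
    f=np.load(f"pics/{n}.npz");fx,fy,cx,cy=f["K"];T=np.linalg.inv(f["T"])
    c,r=np.meshgrid(np.arange(w),np.arange(h));P=np.stack([x0+c*s,y1-r*s,0*c+z],-1)
    p=P@T[:3,:3].T+T[:3,3]
    return cv2.remap(f["im"],(fx*p[...,0]/p[...,2]+cx).astype("f"),(fy*p[...,1]/p[...,2]+cy).astype("f"),cv2.INTER_CUBIC)
E
python3 - <<'E'
from h import *
a=rect("wv",.134,.48,.21,.00025,440,440); a=np.vstack([a,np.zeros((160,440,3),np.uint8)])
b=rect("wr",.097,.46,-.09,.00033,330,600)
cv2.imwrite("pics/f.png",np.hstack([a,b]))
f=np.load("pics/wv.npz")
print(f["K"])
for u,v in((300,140),(310,160),(300,185),(290,190)):print(pt("wv",u,v))
for u,v in((296,179),(306,211),(315,244),(323,281)):print(pt("wr",u,v))
# edge profile across slit
g=cv2.cvtColor(a,cv2.COLOR_BGR2GRAY)
for c in (60,140,220,300,380):
    print(c,g[170:300:4,c])
E
```

```text
[281.99607153 281.99607153 320.00394724 204.93795192]
[0.52574976 0.18784862 0.13380512]
[0.53400535 0.17140911 0.13440523]
[0.52513651 0.14938605 0.13319939]
[0.51643282 0.14517074 0.13453327]
[ 0.49581559 -0.13077532  0.09510819]
[ 0.50496911 -0.16614862  0.09127884]
[ 0.51409785 -0.20419497  0.09190045]
[ 0.52275616 -0.24786007  0.09647371]
60 [ 88  82  99 121 144 158 159 158 159 161 161 161 159 156 158 159 158 157
 144 149 160 161 161 155 149 140 120 104  96  97  95  95  95]
140 [ 88  85  81  86 108 131 152 160 160 159 161 163 163 161 158 157 161 162
 162 161 160 158 159 163 161 158 160 162 159 162 162 161 161]
220 [ 91  84  83  81  84  94 114 136 154 163 162 161 161 163 166 163 151 141
 151 159 163 160 158 158 162 164 161 158 161 162 162 162 163]
300 [132 102  83  81  81  79  84  98 120 144 160 165 165 164 162 165 147 103
  78  79  88 129 161 163 162 163 166 165 161 158 161 162 162]
380 [232 213 184 122  92  96  95  95  96  95  96  96  95  95  96  95  96  93
 106 137 144 142 144 143 142 144 143 143 143 142 142 142 143]
```

View pics/f.png

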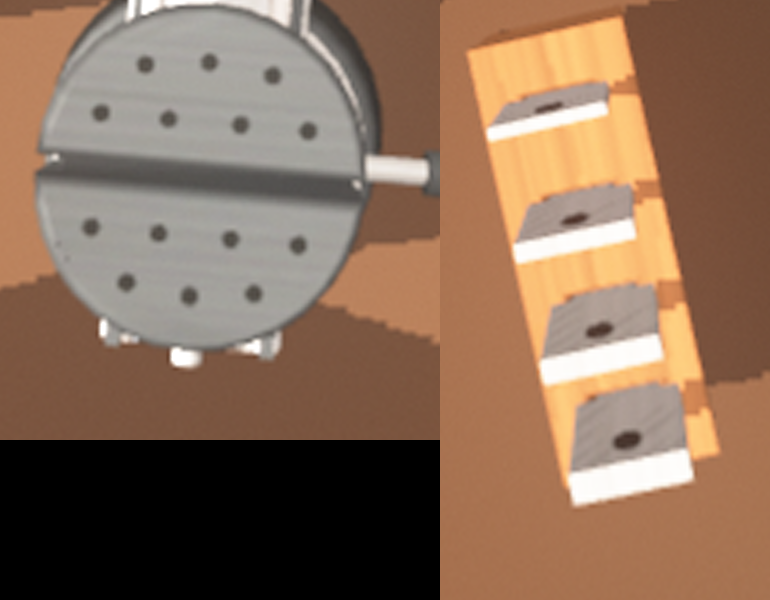

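The left panel shows the fast jaw's edge running from (38,174) to (360,205) and the spring jaw's from (48,152) to (363,180). The right panel shows the leaf tops. The bevels make the slit ambiguous from this angle, so I'll look once more from straight above and lower.

```bash
python3 -m jog '[0,0,0,-20,-6,35,0, 0,0,0,-20,-6,35,0, 0,0,0,0,0,0,0, 0,0,0,0,0,0,0]'; python3 - <<'E'
from h import *
print(get_obs()["tcp_pos"],get_obs()["tcp_rot"])
save("wv2","wrist")
print(np.load("pics/wv2.npz")["T"][:3,3])
a=rect("wv2",.134,.48,.21,.0002,500,500)
b=rect("wv2",.128,.505,.18,.0001,290,290)
c=np.vstack([b,rect("wv",.134,.505,.18,.0001,290,290)])[:500]
cv2.imwrite("pics/g.png",np.hstack([a,c[:500]]))
g=cv2.cvtColor(rect("wv2",.134,.48,.21,.0002,500,500),cv2.COLOR_BGR2GRAY)
for c in(100,170,250,330,400):
    print(c,g[170:260:3,c])
E
```

```text
time_s: 1.67
tcp_pos: [0.5296, 0.0838, 0.3327]
tcp_rot: [0.708, 0.706, -0.002, -0.002]
force: [0.3, 0.0, 1.2]
width: 0.0854
gripper_force: 0.0
[0.52964655 0.0838317  0.3326593 ] [ 0.70789441  0.7063124  -0.00213438 -0.00193223]
[0.52920663 0.15986529 0.30145839]
100 [157 157 161 162 164 156 135 121 109  93  85 140 247 254 254 254 255 255
 159 102 118 134 150 159 162 160 158 159 159 161]
170 [162 161 160 160 162 164 165 156 139 123 110  96  87  95 193 225 225 226
 228 214 146 100 118 134 149 158 159 160 159 158]
250 [165 163 162 160 159 159 161 163 163 160 143 128 116 102  90  89 152 223
 231 229 229 227 164  96 112 127 144 155 160 160]
330 [163 163 164 163 161 158 158 161 160 160 162 161 148 134 117 105  91  76
 116 186 200 200 204 199 167 110 104 121 136 153]
400 [163 162 164 165 166 165 161 159 160 159 158 159 161 162 149 133 118 105
  91  72 111 202 229 229 229 232 199 110 100 121]
```

View pics/g.png

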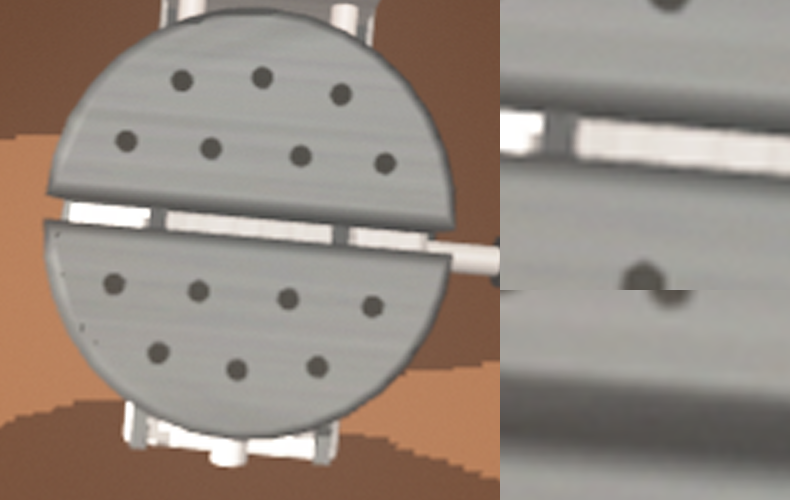

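The bed shows as a white strip: its fast-jaw edge is at (250,237) and its spring-jaw edge at (250,217). The disc runs from 45 to 455 px, centred on x = 0.530.
- **Vise:** origin about (0.530, 0.1627), yaw about -5.1°, gap about 4 mm.
- **Rack:** yaw about +12.5°, with leaf 1 at about (0.496, -0.130).

Now I'll go above leaf 1.

```bash
python3 -m jog '[0,0,0,-40,-6,0,0, 0,0,0,-40,-7,0,0, 0,0,0,-40,-7,0,0, 0,0,0,-40,-7,0,0, 0,0,0,-40,-7,0,0]' >/dev/null; python3 -m jog '[0,0,-0.109,-14,0,0,60, 0,0,-0.109,0,0,0,60, 0,0,0,0,0,0,60, 0,0,0,0,0,0,60]'; cat >> h.py <<'E'
def go(x,y,z,yaw):
    """mm/rad from commanded-ish pose to target, in tool axes"""
    o=get_obs();M=R.from_quat(o["tcp_rot"])
    t=R.from_euler("z",yaw,degrees=True)*R.from_quat([.5**.5,.5**.5,0,0])
    print("pos",np.round(o["tcp_pos"],4),"rotvec",np.round((M.inv()*t).as_rotvec(),4),"shift mm",np.round(1000*M.inv().apply(np.array([x,y,z])-o["tcp_pos"]),1),"w",round(float(o["width"]),4),"f",np.round(o["force"],1))
E
python3 - <<'E'
from h import *
go(.4958,-.130,.236,12.5)
save("l1","wrist")
im=cv2.imread("pics/l1.png")
cv2.imwrite("pics/i.png",im)
E
```

```text
time_s: 2.47
tcp_pos: [0.4979, -0.1293, 0.3364]
tcp_rot: [0.627, 0.779, 0.001, 0.002]
force: [0.6, -0.3, -0.9]
width: 0.0653
gripper_force: 0.0
pos [ 0.4979 -0.1293  0.3364] rotvec [ 0.0034  0.0018 -0.0035] shift mm [ -0.   -2.6 100.4] w 0.0653 f [ 0.6 -0.3 -0.9]
```

View pics/i.png

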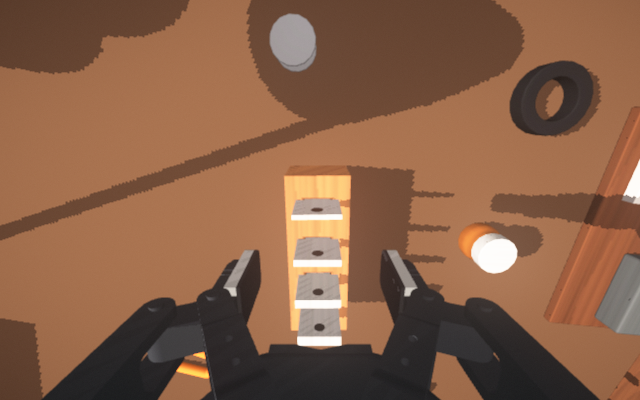

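The leaves now lie square to the camera, with leaf 1's top strip at (317,216), leaf 2's at (318,258), leaf 3's at (318,303) and leaf 4's at (320,339). I'll triangulate these against the earlier view.

```bash
python3 - <<'E'
from h import *
A=[(316.5,215.5),(317.5,258.5),(318.5,300),(319.5,338.5)]
P={"wr":[(296,179),(306,211),(314.5,243),(323.5,281)]}
def ray(n,u,v):
    f=np.load(f"pics/{n}.npz");fx,fy,cx,cy=f["K"];T=f["T"];r=T[:3,:3]@np.array([(u-cx)/fx,(v-cy)/fy,1]);return T[:3,3],r/np.linalg.norm(r)
for a,b in zip(A,P["wr"]):
    M=np.zeros((3,3));q=np.zeros(3)
    for n,p in(("l1",a),("wr",b)):
        o,r=ray(n,*p);I=np.eye(3)-np.outer(r,r);M+=I;q+=I@o
    print(np.round(np.linalg.solve(M,q),4),np.round(pt("l1",*a,.097),4),np.round(pt("wr",*b,.097),4))
go(.4958,-.130,.236,12.5)
E
```

```text
[ 0.4954 -0.132   0.0885] [ 0.495  -0.1287  0.097 ] [ 0.496  -0.1304  0.097 ]
[ 0.5045 -0.1653  0.0957] [ 0.5037 -0.1654  0.097 ] [ 0.5053 -0.1642  0.097 ]
[ 0.5129 -0.1978  0.1048] [ 0.5131 -0.2045  0.097 ] [ 0.5137 -0.2006  0.097 ]
[ 0.5238 -0.2519  0.0895] [ 0.5227 -0.2446  0.097 ] [ 0.5233 -0.2475  0.097 ]
pos [ 0.4977 -0.1289  0.3361] rotvec [ 0.0027  0.0013 -0.0024] shift mm [ -0.6  -2.4 100.1] w 0.065 f [ 0.3 -1.7 -1.2]
```

```bash
python3 -m jog '[0,0,0,0,-2.5,35,60, 0,0,0,0,0,35,60, 0,0,0,0,0,30,60, 0,0,0,0,0,0,60, 0,0,0,0,0,0,255]' 60; python3 -m jog '[0,0,0,0,0,0,255, 0,0,0,0,0,0,255, 0,0,0,0,0,0,255]' 60;  python3 -c "
from h import *
go(.4958,-.130,.236,12.5)"
```

```text
time_s: 2.93
tcp_pos: [0.4946, -0.1287, 0.2343]
tcp_rot: [0.626, 0.78, -0.0, -0.001]
force: [-0.1, -0.0, 0.6]
width: 0.0545
gripper_force: 0.0
time_s: 3.18
tcp_pos: [0.4956, -0.1297, 0.2368]
tcp_rot: [0.626, 0.78, 0.001, 0.002]
force: [1.2, 0.0, 1.7]
width: 0.0384
gripper_force: 60.2
pos [ 0.4956 -0.1297  0.2368] rotvec [ 0.004   0.0026 -0.0001] shift mm [-0.3  0.1  0.8] w 0.0384 f [1.2 0.  1.7]
```

```bash
python3 -m jog '[0,0,0,0,0,-20,255, 0,0,0,0,0,-35,255, 0,0,0,0,0,-40,255, 0,0,0,0,0,-40,255, 0,0,0,0,0,-20,255]'; python3 -m jog '[0,0,0.1025,0,0,0,255, 0,0,0.1025,0,0,0,255, 0,0,0.1025,0,0,0,255, 0,0,0,0,0,0,255]';  python3 -c "
from h import *
go(.5302,.1648,.391,-5.1)"
```

```text
time_s: 3.6
tcp_pos: [0.4952, -0.1298, 0.396]
tcp_rot: [0.626, 0.78, 0.001, 0.005]
force: [0.8, 0.4, -0.7]
width: 0.0385
gripper_force: 62.4
time_s: 3.93
tcp_pos: [0.4943, -0.1295, 0.3912]
tcp_rot: [0.739, 0.674, 0.001, 0.001]
force: [-0.2, -0.5, -1.0]
width: 0.0385
gripper_force: 62.3
pos [ 0.4943 -0.1295  0.3912] rotvec [ 0.0026  0.0008 -0.0023] shift mm [296.3   8.9  -0. ] w 0.0385 f [-0.2 -0.5 -1. ]
```

```bash
python3 -m jog '[0,0,0,20,1,0,255, 0,0,0,36,1,0,255, 0,0,0,40,1,0,255, 0,0,0,40,1,0,255, 0,0,0,40,1,0,255]'>/dev/null; python3 -m jog '[0,0,0,40,1,0,255, 0,0,0,40,1,0,255, 0,0,0,25,1,0,255, 0,0,0,15,1,0,255, 0,0,0,0,0,0,255]';  python3 -c "
from h import *
go(.5302,.1648,.35,-5.1)
for n in('wrist','side','scene'): save(n+'1',n)
go(.5302,.1648,.35,-5.1)
s=cv2.imread('pics/side1.png'); f=np.load('pics/side1.npz');T=np.linalg.inv(f['T']);K=f['K']
def pr(f,P):
    T=np.linalg.inv(f['T']);p=T[:3,:3]@P+T[:3,3];K=f['K'];return K[0]*p[0]/p[2]+K[2],K[1]*p[1]/p[2]+K[3]
P=np.array([.53,.165,.15]);out=[]
for n in('side1','scene1'):
    f=np.load(f'pics/{n}.npz');u,v=map(int,pr(f,P));print(n,u,v,'crop origin',u-40,v-50);out.append(cv2.resize(f['im'][v-50:v+50,u-40:u+40],None,fx=5,fy=5,interpolation=cv2.INTER_CUBIC))
cv2.imwrite('pics/j.png',np.hstack(out))
"
```

```text
time_s: 4.77
tcp_pos: [0.5301, 0.1675, 0.3902]
tcp_rot: [0.736, 0.677, 0.001, -0.0]
force: [0.9, -0.2, -0.8]
width: 0.0386
gripper_force: 62.4
pos [0.5301 0.1675 0.3902] rotvec [ 0.0014 -0.0022  0.0057] shift mm [-2.8  0.3 40.2] w 0.0386 f [ 0.9 -0.2 -0.8]
pos [0.5298 0.164  0.39  ] rotvec [0.0003 0.0009 0.001 ] shift mm [ 0.9  0.3 40. ] w 0.0382 f [ 0.3  0.1 -1.3]
side1 271 181 crop origin 231 131
scene1 333 149 crop origin 293 99
```

View pics/j.png

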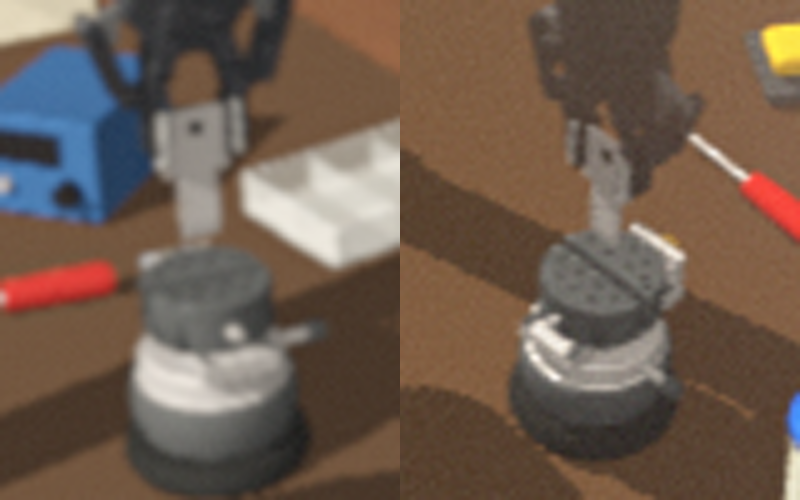

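Side crop: the held leaf is upright with its nose at (198,237), above the slit. Scene crop: the nose is at (605,235), also over the slit. I'll descend gently and watch the force.

```bash
python3 -m jog '[0,0,0,0.5,0,12,255, 0,0,0,0,0,12,255, 0,0,0,0,0,0,255, 0,0,0,0,0,0,255]' 60; python3 -m jog '[0,0,0,0,0,3,255, 0,0,0,0,0,3,255, 0,0,0,0,0,3,255]';python3 -m jog '[0,0,0,0,0,3,255, 0,0,0,0,0,0,255]'; python3 -c "
from h import *
go(.5302,.1648,.326,-5.1)"
```

```text
time_s: 5.25
tcp_pos: [0.5298, 0.1637, 0.3655]
tcp_rot: [0.738, 0.674, -0.001, -0.0]
force: [-0.1, 0.8, -0.9]
width: 0.0387
gripper_force: 62.4
time_s: 5.5
tcp_pos: [0.5302, 0.1646, 0.3571]
tcp_rot: [0.738, 0.675, 0.001, 0.0]
force: [-0.5, -0.4, -0.9]
width: 0.0384
gripper_force: 62.4
time_s: 5.67
tcp_pos: [0.5299, 0.1649, 0.3531]
tcp_rot: [0.738, 0.675, -0.0, -0.0]
force: [0.3, 0.4, 0.2]
width: 0.0385
gripper_force: 62.4
pos [0.5299 0.1649 0.3531] rotvec [-0.0009  0.0003 -0.0004] shift mm [-0.1  0.4 27.1] w 0.0385 f [0.3 0.4 0.2]
```

```bash
python3 -m jog '[0,0,0,0,0,2,255, 0,0,0,0,0,2,255, 0,0,0,0,0,2,255]';python3 -m jog '[0,0,0,0,0,2,255, 0,0,0,0,0,0,255]'
```

```text
time_s: 5.92
tcp_pos: [0.5301, 0.1651, 0.3476]
tcp_rot: [0.738, 0.675, 0.0, 0.0]
force: [-0.9, 0.3, -0.9]
width: 0.0388
gripper_force: 62.4
time_s: 6.08
tcp_pos: [0.5299, 0.165, 0.3452]
tcp_rot: [0.738, 0.675, -0.0, -0.0]
force: [0.4, 0.1, -0.9]
width: 0.0382
gripper_force: 62.4
```

```bash
python3 -m jog '[0,0,0,0,0,2,255, 0,0,0,0,0,0,255]';python3 -m jog '[0,0,0,0,0,2,255, 0,0,0,0,0,0,255]'; python3 -m jog '[0,0,0,0,0,2,255, 0,0,0,0,0,0,255]'
```

```text
time_s: 6.25
tcp_pos: [0.53, 0.165, 0.3434]
tcp_rot: [0.738, 0.675, -0.0, -0.0]
force: [0.0, 0.3, 0.1]
width: 0.0386
gripper_force: 62.4
time_s: 6.42
tcp_pos: [0.53, 0.165, 0.3415]
tcp_rot: [0.738, 0.675, -0.0, -0.0]
force: [-1.0, -0.6, -1.4]
width: 0.0388
gripper_force: 62.4
time_s: 6.58
tcp_pos: [0.53, 0.165, 0.3394]
tcp_rot: [0.738, 0.675, -0.0, -0.0]
force: [-0.2, 1.2, -1.2]
width: 0.0384
gripper_force: 62.4
```

```bash
python3 -m jog '[0,0,0,0,0,2,255, 0,0,0,0,0,2,255, 0,0,0,0,0,2,255, 0,0,0,0,0,0,255]';python3 -m jog '[0,0,0,0,0,2,255, 0,0,0,0,0,2,255, 0,0,0,0,0,0,255]';python3 -m jog '[0,0,0,0,0,1,255, 0,0,0,0,0,0,255]'
```

```text
time_s: 6.92
tcp_pos: [0.5299, 0.165, 0.3332]
tcp_rot: [0.738, 0.675, -0.0, -0.0]
force: [0.6, 0.1, -1.2]
width: 0.0385
gripper_force: 62.4
time_s: 7.17
tcp_pos: [0.53, 0.165, 0.3293]
tcp_rot: [0.738, 0.675, -0.0, -0.0]
force: [0.7, 0.8, -0.4]
width: 0.0382
gripper_force: 62.4
time_s: 7.33
tcp_pos: [0.5301, 0.165, 0.3285]
tcp_rot: [0.738, 0.675, -0.0, -0.0]
force: [0.3, 0.4, -1.4]
width: 0.0383
gripper_force: 62.4
```

Leaf 1 went down with no drag at all, so it is loose. I'll take it back to slot 1.

```bash
python3 -m jog '[0,0,0,0,0,-10,255, 0,0,0,0,0,-15,255, 0,0,0,0,0,-20,255, 0,0,0,-20,-1,-18,255, 0,0,0,-36,-1,0,255]'>/dev/null; python3 -m jog '[0,0,0,-40,-1,0,255, 0,0,0,-40,-1,0,255, 0,0,0,-40,-1,0,255, 0,0,0,-40,-1,0,255, 0,0,0,-40,-1,0,255]'>/dev/null;python3 -m jog '[0,0,-0.1025,-25,-1,0,255, 0,0,-0.1025,-13,-1,0,255, 0,0,-0.1025,0,0,0,255, 0,0,0,0,0,0,255, 0,0,0,0,0,0,255]'; python3 -c "
from h import *
go(.4956,-.1297,.32,12.5)"
```

```text
time_s: 8.58
tcp_pos: [0.496, -0.1275, 0.3923]
tcp_rot: [0.627, 0.779, 0.0, 0.0]
force: [-0.6, -0.7, 0.9]
width: 0.0387
gripper_force: 63.5
pos [ 0.496  -0.1275  0.3923] rotvec [ 0.0004  0.0003 -0.0033] shift mm [-2.1 -0.9 72.3] w 0.0387 f [-0.6 -0.7  0.9]
```

```bash
python3 -m jog '[0,0,0,-2,-0.9,36,255, 0,0,0,0,0,36,255, 0,0,0,0,0,17,255, 0,0,0,0,0,0,255, 0,0,0,0,0,0,255]'; python3 -c "
from h import *
go(.4956,-.1297,.236,12.5)"
```

```text
time_s: 9.0
tcp_pos: [0.4957, -0.1287, 0.3026]
tcp_rot: [0.626, 0.78, -0.0, -0.001]
force: [0.8, 0.0, -0.6]
width: 0.0381
gripper_force: 63.5
pos [ 0.4957 -0.1287  0.3026] rotvec [-0.0012 -0.0008 -0.0004] shift mm [-1.  -0.3 66.6] w 0.0381 f [ 0.8  0.  -0.6]
```

```bash
python3 -m jog '[0,0,0,-0.8,0,0,255, 0,0,0,0,0,10,255, 0,0,0,0,0,10,255, 0,0,0,0,0,6,255, 0,0,0,0,0,0,255]'; python3 -m jog '[0,0,0,0,0,5,255, 0,0,0,0,0,5,255, 0,0,0,0,0,0,255]'; python3 -c "
from h import *
go(.4956,-.1297,.236,12.5)"
```

```text
time_s: 9.42
tcp_pos: [0.4954, -0.1299, 0.2754]
tcp_rot: [0.626, 0.78, -0.0, -0.001]
force: [-0.3, -0.5, -0.7]
width: 0.0387
gripper_force: 63.5
time_s: 9.67
tcp_pos: [0.4955, -0.1301, 0.2657]
tcp_rot: [0.626, 0.78, -0.0, -0.001]
force: [-0.6, 0.7, -1.5]
width: 0.0388
gripper_force: 63.5
pos [ 0.4955 -0.1301  0.2657] rotvec [-0.0015 -0.0011 -0.0003] shift mm [ 0.3  0.2 29.7] w 0.0388 f [-0.6  0.7 -1.5]
```

Entering the slot freely; lower it the rest of the way and release.

```bash
python3 -m jog '[0,0,0,0,0,9,255, 0,0,0,0,0,9,255, 0,0,0,0,0,7,255, 0,0,0,0,0,3,255, 0,0,0,0,0,0,255]'; python3 -m jog '[0,0,0,0,0,1,255, 0,0,0,0,0,0,255, 0,0,0,0,0,0,60, 0,0,0,0,0,0,60, 0,0,0,0,0,0,60]'; python3 -m jog '[0,0,0,0,0,-30,60, 0,0,0,0,0,-35,60, 0,0,0,-20,-0,-35,60, 0,0,0,-20,0,0,60, 0,0,0,0,0,0,60]';python3 -c "
from h import *
go(.5045,-.168,.236,12.5)
save('l2','wrist')
im=cv2.imread('pics/l2.png')[150:400,200:440];cv2.imwrite('pics/k.png',cv2.resize(im,None,fx=2.4,fy=2.4))"
```

```text
time_s: 10.08
tcp_pos: [0.4956, -0.13, 0.2376]
tcp_rot: [0.626, 0.78, -0.0, -0.001]
force: [-0.6, -0.3, -1.8]
width: 0.0383
gripper_force: 63.5
time_s: 10.5
tcp_pos: [0.496, -0.1302, 0.2381]
tcp_rot: [0.626, 0.78, 0.0, 0.0]
force: [-0.3, -0.0, -0.0]
width: 0.0652
gripper_force: 0.0
time_s: 10.92
tcp_pos: [0.5063, -0.1721, 0.3409]
tcp_rot: [0.626, 0.779, 0.0, 0.005]
force: [0.0, 1.1, -0.2]
width: 0.0652
gripper_force: 0.0
pos [ 0.5063 -0.1721  0.3409] rotvec [ 0.0064  0.0074 -0.0014] shift mm [  5.2  -1.5 104.9] w 0.0652 f [ 0.   1.1 -0.2]
```

View pics/k.png

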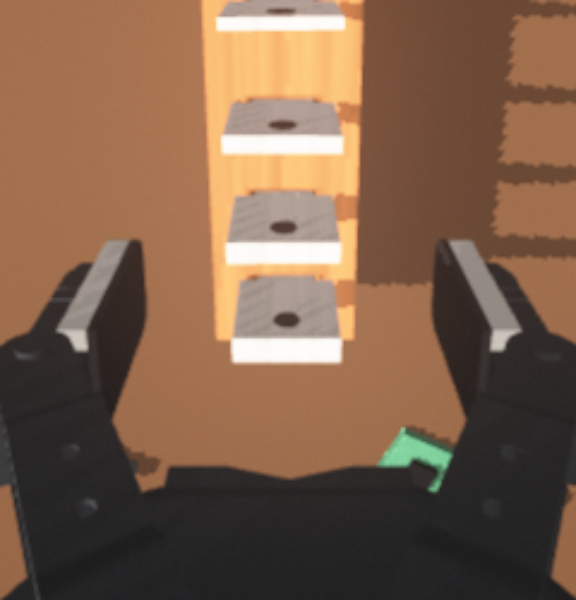

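Leaf 1 sits back in its slot with its top at (280,22), level with the others. Leaf 2's top strip is at (282,144) in the crop, which is (317.5,210) in the full picture.

```bash
python3 - <<'E'
from h import *
for u,v in((316.7,159.2),(317.5,210),(318,252.3),(319.3,295.8)):print(np.round(pt("l2",u,v,.097),4),np.round(pt("l2",u,v),4))
d=np.array([-np.sin(np.radians(12.5)),np.cos(np.radians(12.5))])
print(np.array([.4956,-.13])-.04*d)
go(.5043,-.169,.236,12.5)
E
```

```text
[ 0.4953 -0.1302  0.097 ] [ 0.4953 -0.1304  0.0961]
[ 0.5045 -0.1695  0.097 ] [ 0.5045 -0.1694  0.0973]
[ 0.5129 -0.206   0.097 ] [ 0.5129 -0.2062  0.0965]
[ 0.5231 -0.2475  0.097 ] [ 0.5233 -0.2485  0.0956]
[ 0.50425758 -0.16905184]
pos [ 0.5051 -0.1705  0.3391] rotvec [ 0.0028  0.0026 -0.0019] shift mm [  1.9  -0.7 103.1] w 0.0653 f [-0.2  0.7  0.1]
```

```bash
python3 -m jog '[0,0,0,1.2,-0.6,35,60, 0,0,0,0,0,35,60, 0,0,0,0,0,32,60, 0,0,0,0,0,0,60, 0,0,0,0,0,0,255]' 60; python3 -m jog '[0,0,0,0,0,0,255, 0,0,0,0,0,0,255, 0,0,0,0,0,0,255]' 60;  python3 -c "
from h import *
go(.5044,-.1692,.236,12.5)"
```

```text
time_s: 11.38
tcp_pos: [0.5026, -0.1673, 0.2341]
tcp_rot: [0.626, 0.78, -0.001, -0.003]
force: [0.1, 0.0, 1.4]
width: 0.0549
gripper_force: 0.0
time_s: 11.63
tcp_pos: [0.5044, -0.1683, 0.2375]
tcp_rot: [0.626, 0.78, 0.0, 0.002]
force: [0.2, 0.5, -1.4]
width: 0.0389
gripper_force: 60.3
pos [ 0.5044 -0.1683  0.2375] rotvec [ 0.0029  0.0022 -0.    ] shift mm [-0.9 -0.1  1.5] w 0.0389 f [ 0.2  0.5 -1.4]
```

```bash
python3 -m jog '[0,0,0,0,0,0,255, 0,0,0,0,0,0,255]'; python3 -m jog '[0,0,0,0,0,-20,255, 0,0,0,0,0,-35,255, 0,0,0,0,0,-40,255, 0,0,0,0,0,-40,255, 0,0,0,0,0,-20,255]' 80; python3 -m jog '[0,0,0.1025,0,0,0,255, 0,0,0.1025,0,0,0,255, 0,0,0.1025,0,0,0,255, 0,0,0,0,0,0,255]'>/dev/null;  python3 -c "
from h import *
go(.5303,.1665,.391,-5.1)"
```

```text
time_s: 11.8
tcp_pos: [0.5042, -0.1683, 0.2371]
tcp_rot: [0.626, 0.78, 0.0, 0.001]
force: [-0.3, 0.7, 3.9]
width: 0.0387
gripper_force: 60.5
time_s: 12.22
tcp_pos: [0.5042, -0.1684, 0.3961]
tcp_rot: [0.626, 0.78, 0.001, 0.004]
force: [1.6, 0.1, -1.3]
width: 0.038
gripper_force: 82.7
pos [ 0.5034 -0.168   0.3912] rotvec [ 0.0007  0.0002 -0.0021] shift mm [ 3.356e+02 -3.600e+00  1.000e-01] w 0.0383 f [ 0.2  0.8 -1.5]
```

```bash
python3 -m jog '[0,0,0,20,-0.4,0,255, 0,0,0,36,-0.4,0,255, 0,0,0,40,-0.4,0,255, 0,0,0,40,-0.4,0,255, 0,0,0,40,-0.4,0,255]'>/dev/null; python3 -m jog '[0,0,0,40,-0.4,0,255, 0,0,0,40,-0.4,0,255, 0,0,0,40,-0.4,0,255, 0,0,0,25,-0.4,0,255, 0,0,0,14.5,0,0,255]' >/dev/null; python3 -m jog '[0,0,0,0,0,0,255, 0,0,0,0,0,0,255, 0,0,0,0,0,0,255]'; python3 -c "
from h import *
go(.5303,.1665,.357,-5.1)"
```

```text
time_s: 13.63
tcp_pos: [0.5299, 0.1657, 0.3906]
tcp_rot: [0.738, 0.675, -0.001, 0.0]
force: [-0.8, -0.5, -1.4]
width: 0.0386
gripper_force: 82.7
pos [0.5299 0.1657 0.3906] rotvec [-0.0004  0.001   0.0006] shift mm [ 0.9  0.3 33.6] w 0.0386 f [-0.8 -0.5 -1.4]
```

```bash
python3 -m jog '[0,0,0,0.8,0,12,255, 0,0,0,0,0,12,255, 0,0,0,0,0,6,255, 0,0,0,0,0,0,255, 0,0,0,0,0,0,255]'; python3 -m jog '[0,0,0,0,0,2,255, 0,0,0,0,0,2,255, 0,0,0,0,0,0,255]';python3 -m jog '[0,0,0,0,0,1.5,255, 0,0,0,0,0,0,255]';python3 -m jog '[0,0,0,0,0,1.5,255, 0,0,0,0,0,0,255]'; python3 -c "
from h import *
go(.5303,.1665,.326,-5.1)"
```

```text
time_s: 14.05
tcp_pos: [0.5302, 0.1662, 0.3607]
tcp_rot: [0.738, 0.674, -0.0, -0.0]
force: [0.3, 0.8, -0.7]
width: 0.0384
gripper_force: 82.7
time_s: 14.3
tcp_pos: [0.5302, 0.167, 0.3568]
tcp_rot: [0.738, 0.675, 0.0, 0.0]
force: [-0.4, -0.6, -0.9]
width: 0.0385
gripper_force: 82.7
time_s: 14.47
tcp_pos: [0.5301, 0.1672, 0.3552]
tcp_rot: [0.738, 0.675, 0.0, 0.0]
force: [0.0, -0.5, -1.9]
width: 0.0379
gripper_force: 82.7
time_s: 14.63
tcp_pos: [0.5301, 0.1671, 0.3535]
tcp_rot: [0.738, 0.675, -0.0, 0.0]
force: [0.4, -0.5, -0.7]
width: 0.038
gripper_force: 82.7
pos [0.5301 0.1671 0.3535] rotvec [-0.0001  0.0002 -0.0003] shift mm [-0.6  0.3 27.5] w 0.038 f [ 0.4 -0.5 -0.7]
```

```bash
python3 -m jog '[0,0,0,-0.4,0,1.5,255, 0,0,0,0,0,0,255]';python3 -m jog '[0,0,0,0,0,1.5,255, 0,0,0,0,0,0,255]';python3 -m jog '[0,0,0,0,0,1.5,255, 0,0,0,0,0,0,255]'
```

```text
time_s: 14.8
tcp_pos: [0.53, 0.1667, 0.352]
tcp_rot: [0.738, 0.675, -0.0, -0.0]
force: [-0.0, 0.0, -1.3]
width: 0.0381
gripper_force: 82.7
time_s: 14.97
tcp_pos: [0.5301, 0.1667, 0.3505]
tcp_rot: [0.738, 0.675, -0.0, 0.0]
force: [-0.0, 1.0, -0.5]
width: 0.0383
gripper_force: 82.7
time_s: 15.13
tcp_pos: [0.5302, 0.1667, 0.3493]
tcp_rot: [0.738, 0.675, 0.0, 0.0]
force: [0.3, 0.8, -0.3]
width: 0.0383
gripper_force: 82.9
```

```bash
python3 -m jog '[0,0,0,0,0,1.5,255, 0,0,0,0,0,0,255]';python3 -m jog '[0,0,0,0,0,1.5,255, 0,0,0,0,0,0,255]'
```

```text
time_s: 15.3
tcp_pos: [0.5303, 0.1668, 0.348]
tcp_rot: [0.738, 0.675, 0.0, 0.0]
force: [0.9, -0.3, 0.8]
width: 0.0383
gripper_force: 83.0
time_s: 15.47
tcp_pos: [0.5303, 0.1668, 0.3466]
tcp_rot: [0.738, 0.675, 0.001, 0.0]
force: [0.0, 0.1, 2.6]
width: 0.0383
gripper_force: 83.1
```

Contact is building up softly, with little sideways force. I'll continue in small steps.

```bash
python3 -m jog '[0,0,0,0,0,1.5,255, 0,0,0,0,0,0,255]';python3 -m jog '[0,0,0,0,0,1.5,255, 0,0,0,0,0,0,255]'
```

```text
time_s: 15.63
tcp_pos: [0.5304, 0.1669, 0.3451]
tcp_rot: [0.738, 0.675, 0.001, 0.0]
force: [0.6, 0.0, 4.8]
width: 0.0384
gripper_force: 83.3
time_s: 15.8
tcp_pos: [0.5304, 0.1669, 0.3433]
tcp_rot: [0.738, 0.675, 0.001, 0.0]
force: [0.5, 0.5, 2.0]
width: 0.0384
gripper_force: 83.2
```

```bash
python3 -m jog '[0,0,0,0,0,1.5,255, 0,0,0,0,0,0,255]';python3 -m jog '[0,0,0,0,0,1.5,255, 0,0,0,0,0,0,255]'
```

```text
time_s: 15.97
tcp_pos: [0.5303, 0.1669, 0.3415]
tcp_rot: [0.738, 0.675, 0.0, -0.0]
force: [1.9, 0.5, 2.7]
width: 0.0382
gripper_force: 83.2
time_s: 16.13
tcp_pos: [0.5302, 0.1669, 0.34]
tcp_rot: [0.738, 0.675, 0.0, -0.0]
force: [0.4, 1.6, 3.2]
width: 0.0384
gripper_force: 83.2
```

Steady drag of about 3–4 N: the jaw grips leaf 2. I'll take it on down to the bed.

```bash
python3 -m jog '[0,0,0,0,0,1.5,255, 0,0,0,0,0,1.5,255, 0,0,0,0,0,1.5,255, 0,0,0,0,0,0,255]';python3 -m jog '[0,0,0,0,0,1.5,255, 0,0,0,0,0,1.5,255, 0,0,0,0,0,0,255]'
```

```text
time_s: 16.47
tcp_pos: [0.5301, 0.1669, 0.3355]
tcp_rot: [0.738, 0.675, 0.0, -0.0]
force: [0.1, 2.0, 3.2]
width: 0.0382
gripper_force: 83.3
time_s: 16.72
tcp_pos: [0.5301, 0.1669, 0.3326]
tcp_rot: [0.738, 0.675, 0.0, -0.0]
force: [1.0, 2.9, 5.1]
width: 0.0383
gripper_force: 83.3
```

```bash
python3 -m jog '[0,0,0,0,0,1.5,255, 0,0,0,0,0,1,255, 0,0,0,0,0,0,255]'; python3 -m jog '[0,0,0,0,0,1,255, 0,0,0,0,0,0,255]'
```

```text
time_s: 16.97
tcp_pos: [0.5301, 0.1669, 0.3302]
tcp_rot: [0.738, 0.675, 0.0, -0.0]
force: [0.1, 2.7, 4.0]
width: 0.0381
gripper_force: 83.3
time_s: 17.13
tcp_pos: [0.5301, 0.1669, 0.3293]
tcp_rot: [0.738, 0.675, 0.0, -0.0]
force: [0.7, 3.3, 4.8]
width: 0.0385
gripper_force: 83.3
```

```bash
python3 -m jog '[0,0,0,0.4,0,0.7,255, 0,0,0,0,0,0,255]'; python3 -m jog '[0,0,0,0,0,0.7,255, 0,0,0,0,0,0,255]';python3 -m jog '[0,0,0,0,0,0.5,255, 0,0,0,0,0,0,255]'
```

```text
time_s: 17.3
tcp_pos: [0.5301, 0.1671, 0.3286]
tcp_rot: [0.738, 0.675, 0.0, 0.0]
force: [0.1, 2.7, 4.9]
width: 0.0383
gripper_force: 83.3
time_s: 17.47
tcp_pos: [0.5301, 0.1672, 0.3279]
tcp_rot: [0.738, 0.675, 0.0, 0.0]
force: [-0.1, 1.6, 5.3]
width: 0.0383
gripper_force: 83.3
time_s: 17.63
tcp_pos: [0.5301, 0.1671, 0.3275]
tcp_rot: [0.738, 0.675, 0.0, 0.0]
force: [-0.5, 1.8, 4.6]
width: 0.0385
gripper_force: 83.3
```

```bash
python3 -m jog '[0,0,0,0.2,0,0.5,255, 0,0,0,0,0,0,255]'; python3 -m jog '[0,0,0,0,0,0.5,255, 0,0,0,0,0,0,255]'
```

```text
time_s: 17.8
tcp_pos: [0.5301, 0.1672, 0.3272]
tcp_rot: [0.738, 0.675, -0.0, 0.0]
force: [0.2, 2.2, 6.9]
width: 0.0383
gripper_force: 83.7
time_s: 17.97
tcp_pos: [0.5301, 0.1673, 0.3272]
tcp_rot: [0.738, 0.675, 0.0, 0.0]
force: [-1.4, 1.5, 10.4]
width: 0.0381
gripper_force: 83.9
```

```bash
python3 -m jog '[0,0,0,0,0,0.5,255, 0,0,0,0,0,0,255]'
```

```text
time_s: 18.13
tcp_pos: [0.53, 0.1673, 0.3272]
tcp_rot: [0.738, 0.675, 0.0, 0.0]
force: [-1.6, 1.5, 12.2]
width: 0.0384
gripper_force: 84.1
```

It is on the bed: z stopped at 0.3272 while the force rose. I'll relieve the preload, let go and retreat.

```bash
python3 -m jog '[0,0,0,0,0,-0.8,255, 0,0,0,0,0,0,255]'; python3 -m jog '[0,0,0,0,0,0,90, 0,0,0,0,0,0,60, 0,0,0,0,0,0,60, 0,0,0,0,0,0,60]' 20; python3 -m jog '[0,0,0,0,0,-20,60, 0,0,0,0,0,-35,60, 0,0,0,0,0,-35,60, 0,0,0,-40,0,-10,60, 0,0,0,-30,0,0,60]'; python3 -m jog '[0,0,0,0,0,0,60, 0,0,0,0,0,0,60, 0,0,0,0,0,0,60]'; python3 - <<'E'
from h import *
save("fin","wrist")
f=np.load("pics/fin.npz");d=f["d"];fx,fy,cx,cy=f["K"];T=f["T"]
v,u=np.mgrid[0:400,0:640];P=np.stack([(u-cx)/fx*d,(v-cy)/fy*d,d],-1)@T[:3,:3].T+T[:3,3]
m=(d>0)&(abs(P[...,0]-.53)<.035)&(abs(P[...,1]-.165)<.03)&(P[...,2]>.14)
q=P[m];print(m.sum(),q.min(0),q.max(0),np.median(q[q[:,2]>q[:,2].max()-.008],0))
E
```

```text
time_s: 18.3
tcp_pos: [0.5301, 0.1672, 0.3272]
tcp_rot: [0.738, 0.675, 0.0, 0.0]
force: [-0.5, 1.5, 8.1]
width: 0.0383
gripper_force: 83.4
time_s: 18.63
tcp_pos: [0.5298, 0.167, 0.3258]
tcp_rot: [0.738, 0.675, -0.001, -0.0]
force: [0.0, -0.3, -0.6]
width: 0.0652
gripper_force: 0.0
time_s: 19.05
tcp_pos: [0.5245, 0.0973, 0.4301]
tcp_rot: [0.737, 0.676, 0.002, 0.003]
force: [1.2, -0.9, -0.2]
width: 0.0646
gripper_force: 0.0
time_s: 19.3
tcp_pos: [0.5238, 0.0976, 0.4261]
tcp_rot: [0.738, 0.674, -0.0, -0.001]
force: [-0.1, -0.5, -0.7]
width: 0.0655
gripper_force: 0.0
544 [0.50973965 0.16202462 0.14126827] [0.55004706 0.17088489 0.18838487] [0.53001997 0.16653836 0.18642383]
```

Depth check: leaf 2's top stands at z ≈ 0.187, so its nose is on the bed. It is centred at (0.530, 0.1665) and free of the gripper, so I'll hand in.

```bash
python3 -c "
from rig import workorder
print(workorder.close_job())"
```

```text
the job is handed in; nothing more can be done
None
```

Leaf 1 (4 mm) went in loose and is back in slot 1; leaf 2 (6 mm) was gripped with about 4–6 N of drag and stands on the bed, let go, so the gap is between 4 and 6 mm, and the job is handed in (no verdict was returned).

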